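Stop the charger and pull the taller battery pack

ROBOT

A 6-joint arm with a two-finger parallel gripper is mounted at the origin on the work surface. World frame = base frame: x ahead of the robot, y to its left, z up, the work surface at z = 0. Lengths are in mm, angles in rad, forces in N, time in s.
With the tool pointing down it reaches from about 225 to 875 mm from the base axis. Payload 3.4 kg.
Tool frame: the origin (TCP) lies at the very end of the fingers, on their centre line; the grasp point (between the pads) lies behind it (robot.pinch_z is the z of the grasp point in the tool frame, in mm); z points along the fingers, y is the line along which they close (so a half turn about z gives the same grasp; the last joint's range is limited). The gripper opens to 85 mm and grips with 20 to 120 N. Pads are 22 mm wide; open, the fingers measure 114 mm over their backs; the gripper's body (76 mm by 85 mm) begins 54 mm behind the grasp point. The pads swing forward as they close: fully open they stand 13 mm farther back than shut.
Start: joints at [-0.121, 0.276, 1.505, -0, 1.361, -0.121], TCP at [575.033, -0.009, 231.328] pointing down, gripper open.
Joint ranges: [-2.89, 2.89], [-0.75, 2.08], [0.22, 2.7], [-1.18, 4.32], [0.11, 2.71], [-2.7, 2.7]. Speed limits (rad/s): [2.57, 2.57, 3.14, 3.14, 3.14, 3.14].

INTERFACE

Orientations are given as a rotation vector (axis times angle).
In Python, from plant import telemetry, camera, get_calibration, robot gives the robot as it stands. The module is installed in compiled form; this text tells all that it offers.
- The arm moves only by the tool step_arm, never from a script. Its argument "rows" is a list of rows, each an object of numbers: "tx", "ty", "tz": the shift along the tool's x, y, z in cm; "rx", "ry", "rz": the turn, a rotation vector about the tool's x, y, z in rad; "fingers": the finger opening in cm, from 0 to 8.54. A call has exactly 10 rows; each row shifts and turns the commanded pose from where the row before left it, along the tool's axes as they then stand; what a row does not reach is not made up. A row lasts 1/8 s, in which the tool goes at most 62.5 mm and 10.7 degrees, less where a joint would pass 70% of its speed; a pose out of reach is approached as far as the arm can. A call is refused whole if a number of a shift passes 6.25 or a number of a turn 0.188, either way. A call with a gripper value outside its range is refused whole. The fingers move at their own pace and stop on an object; "force" is the grip in N (left out, the last holds). Time passes only in rows, so rows that do not move let the fingers close, or fill a call up. It gives the time, the measured TCP pose, the force, the opening and the grip force at its end, in the units of the state.
- telemetry.read_state(): the state, without advancing time (a new reading comes with each control period).
- camera(name): name is "scene" or "side" or "wrist"; returns (picture, depth): 420x560x3 uint8, blue, green, red; 420x560 float32, mm along the optical axis (not along the pixel's ray), 0 where there is no reading.
- get_calibration(name): a dict with "K" (3x3 intrinsics, pixels), "eye" and "attitude" of the camera in the world; the wrist camera has in their place "hand_eye" (4x4, takes a point from camera to tool coordinates, whose origin is the TCP and whose axes are the flange's). Camera axes: x right, y down, z forward; pixel columns grow to the right and rows downward; lengths in mm; the calibration is good to about 2 mm. A picture is of the moment at which its call begins: read the wrist's pose just before it. get_calibration takes no time and is no camera call.
- robot.close_job(): hands the job in; it is judged then, once.
The state is a dict: "t": time; "qpos": joint angles; "joint_velocities": joint speeds; "joint_torque": joint torques, N m; "tcp_pos": TCP position; "tcp_rot": TCP orientation; "ft_force": force on the tool from outside, world axes, zero at the start; "moment": the same for the moment, N m; "opening": finger opening in mm; "finger_force": force on a finger pad.
Only numpy, scipy, OpenCV 4.12 (cv2) and the standard library are available. Lean on these libraries where they do the work, as an engineer would, in place of code of your own. Each camera call takes 0.05 s, during which the arm holds its last target. There are 200 camera calls.

TASK

Stop the charger: twist the knob on the charging dock clockwise to its stop, then let go so that it springs back by itself. Then pinch the two side catches of the taller battery pack fully together, lift it straight up out of the dock and hold it still and upright over the dock, with its underside about a hand's breadth (100 mm) above the dock's top. The job finishes while you are still holding the pack by its pinched catches; leave the shorter pack seated.

Things in the scene. Friction and masses are not known exactly. Their poses are not given: they have to be found in the camera images.
- dock: grey plastic charging dock fixed to the desk, 45 mm high. Origin at desk level, z up; it spans x -55 to 55 mm, y -165 to 135 mm. The two bays are at y = 85 mm and y = -5 mm, the knob at y = -115 mm, all at x = 0; either pack may be in either bay
- tall_pack: the taller of the two battery packs in the dock: black block 32 x 50 x 110 mm (x, y, z), about 350 g, a grey ribbed catch on its -x and on its +x side. Origin: centre of its underside, 8 mm above the desk when seated (top at 118 mm); axes parallel to the dock's. Catch pads 20 mm wide (y), 30 mm tall, centred 82 mm above the origin; 58 mm over both when free, 46 mm pressed home
- tall_pack_near_pad (a point): middle of outer face of the taller pack's catch pad on its -x side, 29 mm from the pack's middle plane when free, 82 mm above the pack's underside; moves with the catch. The pinch closes along the line from this pad to the other one
- tall_pack_far_pad (a point): the same on the +x side
- tall_pack_near (a joint): travel of the taller pack's -x catch: 0 = sprung out, latched; 0.006 m = fully in. Pressed level towards the pack's middle, spring 3 N at first, 7 N fully in. A tooth at its foot sits under a lip of the dock: the pack rises only 2 mm unless both catches are in by over about 4 mm; then it slides straight up out of a 37 mm deep bay
- tall_pack_far (a joint): travel of the taller pack's +x catch: 0 = sprung out, latched; 0.006 m = fully in. Pressed level towards the pack's middle, spring 3 N at first, 7 N fully in. A tooth at its foot sits under a lip of the dock: the pack rises only 2 mm unless both catches are in by over about 4 mm; then it slides straight up out of a 37 mm deep bay
- short_pack: the shorter of the two battery packs in the dock: black block 32 x 50 x 85 mm (x, y, z), about 350 g, a grey ribbed catch on its -x and on its +x side. Origin: centre of its underside, 8 mm above the desk when seated (top at 93 mm); axes parallel to the dock's. Catch pads 20 mm wide (y), 30 mm tall, centred 60 mm above the origin; 58 mm over both when free, 46 mm pressed home
- knob (a joint): turn of the dock's spring-return knob about the vertical: 0 at rest, grows clockwise seen from above, rigid stop at 1.1 rad. The spring takes 0.05 N m at rest and 0.16 N m at the stop, and brings the knob back in about 0.5 s when released
- knob_grip (a point): point on the knob's axis at grip height, 77.5 mm above the desk. The knob is a black upright bar, 12 mm thick (x) and 46 mm long (y, along the dock at rest), on a 48 mm disc; disc top 53.5 mm, bar top 86.5 mm above the desk. The axes turn with the knob; at rest they are parallel to the dock's
Not all that is in view belongs to the job. What is shaped like the tall_pack but blue is not meant. What is shaped like the short_pack but green is not meant.

How it is judged (in metres and radians):
On the way, in this order (a step that is already met when the one before it is completed fails the run):
1. the knob is twisted clockwise to its stop (value of joint knob above 1 rad), for 0.1 s.
2. the knob is let go (the gripper is more than 40 mm away) and has sprung back to rest (value of joint knob below 0.12 rad and distance between the grasp point and knob_grip above 0.04 m), for 0.2 s.
3. both catches of the taller pack are pressed in while it still stands in its bay (value of joint each of tall_pack_near, tall_pack_far above 0.0045 m and height (world z) of tall_pack below 0.03 m), for 0.1 s.
4. the taller pack is lifted clear of the dock by its pinched catches (value of joint each of tall_pack_near, tall_pack_far above 0.0045 m and height (world z) of tall_pack above 0.06 m), for 0.1 s.
At the end, for the whole second after the job is handed in: Taller pack held still by its catches (each in over 4.5 mm), upright within 0.2 rad, underside 120 to 300 mm above the desk, within 200 mm of the dock origin in plan, touching neither dock nor shorter pack; shorter pack within 10 mm of its start; knob within 0.12 rad of rest (value of joint each of tall_pack_near, tall_pack_far above 0.0045 m and height (world z) of tall_pack between 0.12 and 0.3 m and angle between tall_pack's own z axis and vertical below 0.2 rad and horizontal distance between tall_pack and dock below 0.2 m and linear speed of tall_pack below 0.03 m/s and contact force between the fingers and tall_pack above 4 N and contact force between tall_pack and dock below 0.1 N and contact force between tall_pack and short_pack below 0.1 N and value of joint knob below 0.12 rad and distance of short_pack from where it was at the start of the episode below 0.01 m); the arm keeps its last pose, push and grip.
It fails at once if the shorter pack is pulled or knocked out of its seat (moved more than 12 mm) (distance of short_pack from where it was at the start of the episode above 0.012 m).
It also fails if it takes over 48 s, if anything falls off the work surface, if the arm or the gripper's body presses on something with over 40 N, if the wrist force passes 120 N, or if a joint passes its speed limit or range.

## Working session

There is one attempt and no reset: what is moved stays moved. The work goes in short steps, Python scripts to look and compute and a tool call to move; the robot and the scene stay as the last step left them, time stands still between calls to the robot, and variables do not carry over. Pictures are saved under pics/ and viewed, at most 10 in all, crops included, and the job is handed in when it is done.

Besides the shell and the picture viewer there is one more tool, called after "Emit:" as name(argument=value, ...) on one line, values as JSON. step_arm: Moves the arm, as the interface text tells. Its arguments: {"type":"object","properties":{"rows":{"type":"array"},"force":{"type":"number"}},"required":["rows"]}

```bash
mkdir -p pics; cat > h.py <<'E'
import numpy as np,cv2
from plant import telemetry,camera,get_calibration,robot
def shot(n):
    st=telemetry.read_state();im,d=camera(n);cal=get_calibration(n)
    np.savez(f'{n}.npz',im=im,d=d);return im,d,cal,st
def pose(cal,st):
    if 'hand_eye' in cal:
        T=np.eye(4);T[:3,:3]=cv2.Rodrigues(np.array(st['tcp_rot'],float))[0];T[:3,3]=st['tcp_pos']
        return T@np.array(cal['hand_eye'])
    T=np.eye(4);A=np.array(cal['attitude'],float)
    T[:3,:3]=A if A.shape==(3,3) else cv2.Rodrigues(A)[0]
    T[:3,3]=cal['eye'];return T
def cloud(d,cal,T):
    K=np.array(cal['K']);v,u=np.indices(d.shape)
    P=np.stack([(u-K[0,2])/K[0,0]*d,(v-K[1,2])/K[1,1]*d,d],-1)
    return P@T[:3,:3].T+T[:3,3]
E
python3 - <<'E'
from h import *
for n in ['scene','side']:
    im,d,c,s=shot(n);cv2.imwrite(f'pics/{n}0.png',im);print(n,c)
print(s,robot.pinch_z)
E
```

```text
scene {'K': array([[388.1261589 ,   0.        , 283.17106305],
       [  0.        , 388.1261589 , 215.14318486],
       [  0.        ,   0.        ,   1.        ]]), 'eye': array([1091.45282894,   76.20454538,  501.83913818]), 'attitude': array([-1.70512326, -1.64533771,  0.79584013])}
side {'K': array([[440.94988671,   0.        , 282.68148625],
       [  0.        , 440.94988671, 210.97919104],
       [  0.        ,   0.        ,   1.        ]]), 'eye': array([ 464.9983501 , -331.36997839,  628.72641784]), 'attitude': array([-2.42927025,  0.27684939, -0.11197441])}
{'t': 0.05, 'qpos': array([-1.21001267e-01,  2.76558035e-01,  1.50612500e+00,  1.90691303e-05,
        1.36073895e+00, -1.20993635e-01]), 'joint_velocities': array([ 0.00049899,  0.00146971, -0.00161012,  0.00032517,  0.00151616,
        0.0005161 ]), 'joint_torque': array([ 1.10476562e-03, -4.18081820e+01, -2.46676916e+01, -2.73816968e-04,
        5.50464378e-03, -3.03781235e-05]), 'tcp_pos': array([5.74458712e+02, 6.65483765e-02, 2.30464057e+02]), 'tcp_rot': array([-2.22042752e+00, -2.22040171e+00,  1.74790135e-03]), 'ft_force': array([-0.50473686, -0.51613438, -0.37265249]), 'moment': array([ 0.05262714, -0.03039911, -0.03305317]), 'finger_force': 0.0, 'opening': 85.69921726743468} -18.700000000000003
```

View pics/scene0.png

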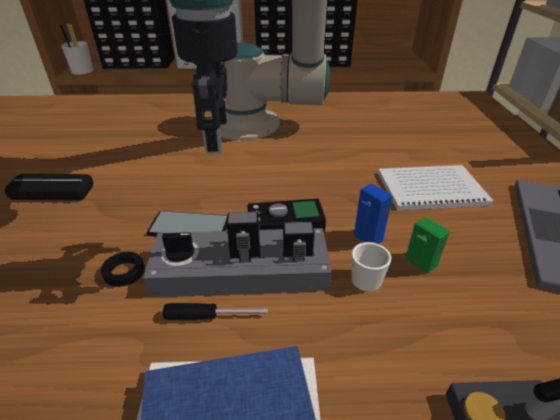

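View pics/side0.png

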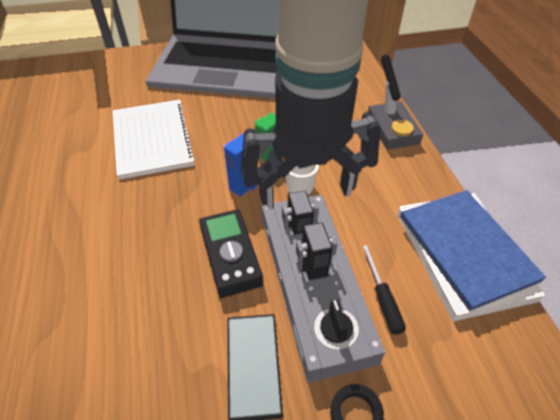

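Candidates, scene picture:
- Knob: dock knob (178,245), versus the dial on the multimeter (278,210).
- Pack: black tall pack (243,235), black short pack (298,240), blue decoy (372,215), green decoy (427,245).

By the description I choose the dock knob and the middle black pack, which leaves the short pack at +y.

```bash
python3 - <<'E'
from h import *
C=[]
for n in ['scene','side']:
    z=np.load(n+'.npz');cal=get_calibration(n);P=cloud(z['d'],cal,pose(cal,None));ok=z['d']>0
    for nm,uv in {'scene':dict(knob=(178,240),tall=(243,218),short=(298,228)),'side':dict(knob=(335,300),tall=(316,233),short=(300,198))}[n].items():
        print(n,nm,P[uv[1],uv[0]].round(0))
    Q=P[ok]
    for lo,hi,t in [(40,50,'top'),(80,92,'k'),(112,124,'tallz'),(89,97,'shortz')]:
        q=Q[(Q[:,2]>lo)&(Q[:,2]<hi)&(Q[:,0]>450)&(Q[:,0]<900)&(Q[:,1]>-300)&(Q[:,1]<250)]
        if len(q)<20: continue
        # rasterise and list clusters
        g=np.zeros((450,550),np.uint8);g[(q[:,0]-450).astype(int),(q[:,1]+300).astype(int)]=255
        g=cv2.morphologyEx(g,cv2.MORPH_CLOSE,np.ones((7,7)))
        k,L,s,c=cv2.connectedComponentsWithStats(g)
        for i in range(1,k):
            if s[i,4]>120:
                r=cv2.minAreaRect(np.argwhere(L==i).astype(np.float32)); m=L[(q[:,0]-450).astype(int),(q[:,1]+300).astype(int)]==i
                print(n,t,s[i,4],'ctr',round(r[0][0]+450,1),round(r[0][1]-300,1),np.round(r[1],1),round(r[2],1),'z',round(np.median(q[m,2]),1))
im=np.load('scene.npz')['im'][195:300,130:350]
im2=np.load('side.npz')['im'][180:390,240:400]
a=cv2.resize(im,None,fx=3.5,fy=3.5,interpolation=2);cv2.imwrite('pics/crop1.png',a)
E
```

```text
scene knob [614. -76.  79.]
scene tall [608.  32. 117.]
scene short [606. 120.  92.]
scene top 21315 ctr 606.4 19.8 [113.1 300.9] 0.3 z 43.5
scene k 1630 ctr 612.8 120.3 [44.7 50.1] 1.3 z 89.8
scene k 502 ctr 607.5 -79.5 [45. 13.] 90.0 z 84.5
scene tallz 1568 ctr 606.0 30.0 [50. 34.] 90.0 z 116.9
scene shortz 259 ctr 537.5 242.5 [37. 13.] -0.0 z 94.0
scene shortz 1463 ctr 606.4 120.0 [31.9 49.6] 1.3 z 91.9
side knob [607. -59.  85.]
side tall [604.  34. 120.]
side short [606. 127.  94.]
side top 863 ctr 480.8 87.7 [33.7 33.4] 29.7 z 40.7
side top 21720 ctr 604.2 19.2 [111.2 301.2] 0.5 z 44.7
side k 218 ctr 592.6 14.6 [21.1 54.3] 50.9 z 85.7
side k 550 ctr 593.5 111.9 [31.7 57.8] 37.4 z 85.1
side k 574 ctr 605.0 -81.5 [47. 12.] 90.0 z 85.8
side k 182 ctr 623.4 120.0 [21.6 18.5] 79.7 z 82.5
side tallz 1608 ctr 604.0 28.5 [51. 32.] 90.0 z 118.1
side shortz 132 ctr 592.0 13.7 [18.6 54.4] 51.6 z 93.2
side shortz 1529 ctr 603.0 119.0 [32. 50.] 0.0 z 93.1
```

View pics/crop1.png

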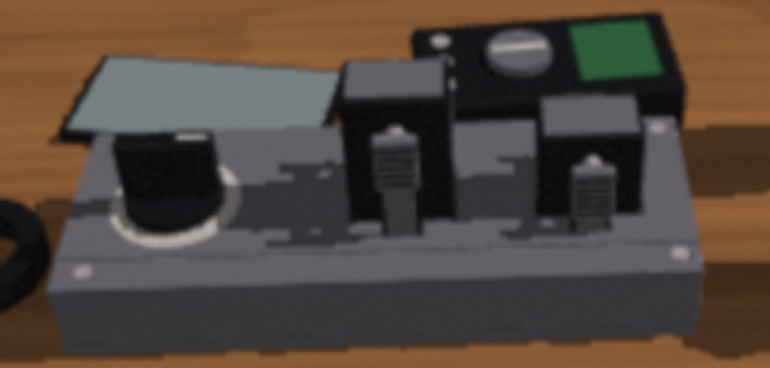

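The crop shows the dock knob with its bar along y, the tall black pack in the middle bay and the short one at +y. World estimates, with the dock parallel to the world: knob (606,-80.5), tall pack (605,29.3), short pack (605,119.5). Bar top at 85, pack tops at 118 and 93, and bay spacing near 90 mm all match the description. Moving above the knob.

Emit:
step_arm(rows=[{"tx":-2.0,"ty":0.8,"fingers":8.5},{"tx":-2.0,"ty":0.8},{"tx":-2.0,"ty":0.8},{"tx":-2.0,"ty":0.7},{"tz":2.5},{"tz":2.5},{"tz":2.5},{"tz":2.5},{},{}], force=40)

```text
validation failed for argument at $.ro...
```

```bash
python3 - <<'E'
from h import *
im,d,c,s=shot('wrist');cv2.imwrite('pics/w1.png',im);print(s['tcp_pos'],s['tcp_rot'],s['opening'],s['qpos'])
P=cloud(d,c,pose(c,s));Q=P[d>0]
q=Q[(Q[:,2]>80)&(Q[:,2]<92)&(abs(Q[:,0]-606)<40)&(abs(Q[:,1]+80)<40)]
if len(q)>20: print(cv2.minAreaRect(q[:,:2].astype(np.float32)),np.median(q,0),q.min(0),q.max(0))
E
```

```text
[5.74523601e+02 6.65198154e-02 2.30522718e+02] [-2.22049242e+00 -2.22050449e+00  1.58543613e-03] 85.45292228014446 [-1.20992978e-01  2.76537111e-01  1.50600766e+00  2.76995367e-05
  1.36072011e+00 -1.21004217e-01]
((605.7542114257812, -78.01193237304688), (11.997515678405762, 45.947181701660156), 0.8175926208496094) [605.35407305 -75.87256101  85.61453391] [ 599.53055923 -101.01407858   80.43965922] [611.98312018 -55.04032861  87.72959224]
```

View pics/w1.png

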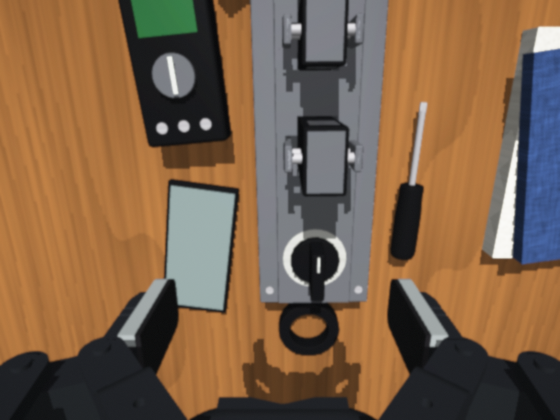

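The wrist picture, from the start pose, shows the knob at (316,262), the tall pack at (325,155) and the short pack at (323,30). It confirms the layout. The move was refused, probably because every row needs all the fields.

Emit:
step_arm(rows=[{"tx":-2.0,"ty":0.8,"tz":0,"rx":0,"ry":0,"rz":0,"fingers":8.5},{"tx":-2.0,"ty":0.8,"tz":0,"rx":0,"ry":0,"rz":0,"fingers":8.5},{"tx":-2.0,"ty":0.8,"tz":0,"rx":0,"ry":0,"rz":0,"fingers":8.5},{"tx":-2.0,"ty":0.7,"tz":0,"rx":0,"ry":0,"rz":0,"fingers":8.5},{"tx":0,"ty":0,"tz":2.5,"rx":0,"ry":0,"rz":0,"fingers":8.5},{"tx":0,"ty":0,"tz":2.5,"rx":0,"ry":0,"rz":0,"fingers":8.5},{"tx":0,"ty":0,"tz":2.5,"rx":0,"ry":0,"rz":0,"fingers":8.5},{"tx":0,"ty":0,"tz":2.5,"rx":0,"ry":0,"rz":0,"fingers":8.5},{"tx":0,"ty":0,"tz":0,"rx":0,"ry":0,"rz":0,"fingers":8.5},{"tx":0,"ty":0,"tz":0,"rx":0,"ry":0,"rz":0,"fingers":8.5}], force=40)

```text
t: 1.4
tcp_pos: [606.9, -80.8, 132.2]
tcp_rot: [2.221, 2.22, 0.001]
ft_force: [-0.5, 0.1, -0.4]
opening: 85.0
finger_force: 0.0
```

```bash
python3 - <<'E'
from h import *
im,d,c,s=shot('wrist');cv2.imwrite('pics/w2.png',im);print(s['t'],s['tcp_pos'],s['tcp_rot'],s['opening'])
P=cloud(d,c,pose(c,s));Q=P[d>0]
for a,b,x,y in [(80,92,606,-80),(112,124,605,29)]:
  q=Q[(Q[:,2]>a)&(Q[:,2]<b)&(abs(Q[:,0]-x)<40)&(abs(Q[:,1]-y)<40)]
  if len(q)>20: print(cv2.minAreaRect(q[:,:2].astype(np.float32)),np.median(q,0))
E
```

```text
1.4 [606.90168503 -80.78811998 132.18326695] [2.22094671e+00 2.22000463e+00 1.20883346e-03] 85.02440671048092
((605.5153198242188, -78.19233703613281), (11.7897310256958, 45.64794158935547), 0.31414806842803955) [605.76611065 -76.24056843  85.7374313 ]
((604.4968872070312, 19.378536224365234), (32.16963195800781, 26.56118392944336), 0.43897587060928345) [604.50227862  19.75868909 118.03075903]
```

Emit:
step_arm(rows=[{"tx":0.1,"ty":-0.1,"tz":1.8,"rx":0,"ry":0,"rz":0,"fingers":8.5},{"tx":0,"ty":0,"tz":1.8,"rx":0,"ry":0,"rz":0,"fingers":6},{"tx":0,"ty":0,"tz":1.8,"rx":0,"ry":0,"rz":0,"fingers":4},{"tx":0,"ty":0,"tz":1.6,"rx":0,"ry":0,"rz":0,"fingers":4},{"tx":0,"ty":0,"tz":0,"rx":0,"ry":0,"rz":0,"fingers":2.5},{"tx":0,"ty":0,"tz":0,"rx":0,"ry":0,"rz":0,"fingers":0.8},{"tx":0,"ty":0,"tz":0,"rx":0,"ry":0,"rz":0,"fingers":0.8},{"tx":0,"ty":0,"tz":0,"rx":0,"ry":0,"rz":0,"fingers":0.8},{"tx":0,"ty":0,"tz":0,"rx":0,"ry":0,"rz":0,"fingers":0.8},{"tx":0,"ty":0,"tz":0,"rx":0,"ry":0,"rz":0,"fingers":0.8}], force=40)

```text
t: 2.7
tcp_pos: [605.4, -79.1, 62.0]
tcp_rot: [2.221, 2.221, 0.001]
ft_force: [-0.6, -0.4, 4.1]
opening: 11.3
finger_force: 43.1
```

Emit:
step_arm(rows=[{"tx":0,"ty":0,"tz":0,"rx":0,"ry":0,"rz":0.13,"fingers":0.8},{"tx":0,"ty":0,"tz":0,"rx":0,"ry":0,"rz":0.13,"fingers":0.8},{"tx":0,"ty":0,"tz":0,"rx":0,"ry":0,"rz":0.13,"fingers":0.8},{"tx":0,"ty":0,"tz":0,"rx":0,"ry":0,"rz":0.13,"fingers":0.8},{"tx":0,"ty":0,"tz":0,"rx":0,"ry":0,"rz":0.13,"fingers":0.8},{"tx":0,"ty":0,"tz":0,"rx":0,"ry":0,"rz":0.13,"fingers":0.8},{"tx":0,"ty":0,"tz":0,"rx":0,"ry":0,"rz":0.13,"fingers":0.8},{"tx":0,"ty":0,"tz":0,"rx":0,"ry":0,"rz":0.13,"fingers":0.8},{"tx":0,"ty":0,"tz":0,"rx":0,"ry":0,"rz":0.03,"fingers":0.8},{"tx":0,"ty":0,"tz":0,"rx":0,"ry":0,"rz":0,"fingers":0.8}], force=40)

```text
t: 3.95
tcp_pos: [605.9, -79.5, 62.0]
tcp_rot: [3.042, 0.781, 0.003]
ft_force: [-0.5, -1.0, 6.3]
opening: 11.4
finger_force: 43.3
```

```bash
python3 - <<'E'
from h import *
s=telemetry.read_state();print(s['moment'],s['qpos'],s['tcp_rot'])
R=cv2.Rodrigues(s['tcp_rot'])[0];print(R[:,1],np.arctan2(R[1,1],R[0,1]))
im,d,c,s=shot('side');cv2.imwrite('pics/s2.png',cv2.resize(im[150:400,200:440],None,fx=2.4,fy=2.4))
E
```

```text
[-0.26007313  0.04864314  0.1749079 ] [-2.43955764e-01  4.62222637e-01  1.66559700e+00 -5.25027916e-04
  1.01157259e+00  8.24514668e-01] [3.04152026e+00 7.80847200e-01 2.70771821e-03]
[ 0.48170724 -0.87633031  0.00182107] -1.0681935751698572
```

View pics/s2.png

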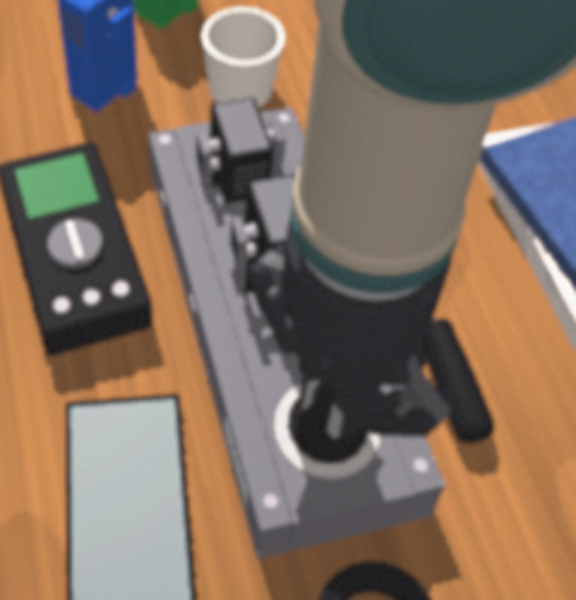

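The arm has turned the knob 1.07 rad, and the moment of 0.17 N m fits the spring near its stop. The picture shows the gripper on the knob at (330,420), clear of the pack. A little more turn, then open.

Emit:
step_arm(rows=[{"tx":0,"ty":0,"tz":0,"rx":0,"ry":0,"rz":0.03,"fingers":0.8},{"tx":0,"ty":0,"tz":0,"rx":0,"ry":0,"rz":0.02,"fingers":0.8},{"tx":0,"ty":0,"tz":0,"rx":0,"ry":0,"rz":0,"fingers":0.8},{"tx":0,"ty":0,"tz":0,"rx":0,"ry":0,"rz":0,"fingers":0.8},{"tx":0,"ty":0,"tz":0,"rx":0,"ry":0,"rz":0,"fingers":8.0},{"tx":0,"ty":0,"tz":0,"rx":0,"ry":0,"rz":0,"fingers":8.0},{"tx":0,"ty":0,"tz":0,"rx":0,"ry":0,"rz":0,"fingers":8.0},{"tx":0,"ty":0,"tz":0,"rx":0,"ry":0,"rz":0,"fingers":8.0},{"tx":0,"ty":0,"tz":0,"rx":0,"ry":0,"rz":0,"fingers":8.0},{"tx":0,"ty":0,"tz":0,"rx":0,"ry":0,"rz":0,"fingers":8.0}])

```text
t: 5.25
tcp_pos: [604.9, -79.0, 61.3]
tcp_rot: [-3.062, -0.702, 0.0]
ft_force: [0.4, 0.4, -0.0]
opening: 79.5
finger_force: 0.0
```

Emit:
step_arm(rows=[{"tx":0,"ty":0,"tz":-2.5,"rx":0,"ry":0,"rz":0,"fingers":8.5},{"tx":0,"ty":0,"tz":-3,"rx":0,"ry":0,"rz":0,"fingers":8.5},{"tx":0,"ty":0,"tz":-3,"rx":0,"ry":0,"rz":0,"fingers":8.5},{"tx":0,"ty":0,"tz":-3,"rx":0,"ry":0,"rz":-0.16,"fingers":8.5},{"tx":0,"ty":0,"tz":-2.5,"rx":0,"ry":0,"rz":-0.16,"fingers":8.5},{"tx":0,"ty":0,"tz":0,"rx":0,"ry":0,"rz":-0.16,"fingers":8.5},{"tx":0,"ty":0,"tz":0,"rx":0,"ry":0,"rz":-0.16,"fingers":8.5},{"tx":0,"ty":0,"tz":0,"rx":0,"ry":0,"rz":-0.16,"fingers":8.5},{"tx":0,"ty":0,"tz":0,"rx":0,"ry":0,"rz":-0.16,"fingers":8.5},{"tx":0,"ty":0,"tz":0,"rx":0,"ry":0,"rz":-0.16,"fingers":8.5}])

```text
t: 6.5
tcp_pos: [604.8, -79.0, 201.3]
tcp_rot: [-2.215, -2.227, 0.0]
ft_force: [-0.9, -0.1, 0.3]
opening: 84.9
finger_force: 0.0
```

```bash
python3 - <<'E'
from h import *
im,d,c,s=shot('wrist');cv2.imwrite('pics/w3.png',im);print(s['t'],s['tcp_pos'],s['tcp_rot'],s['opening'])
P=cloud(d,c,pose(c,s));Q=P[d>0]
for a,b,x,y in [(80,92,606,-80),(112,124,605,29)]:
  q=Q[(Q[:,2]>a)&(Q[:,2]<b)&(abs(Q[:,0]-x)<40)&(abs(Q[:,1]-y)<40)]
  if len(q)>20: print(cv2.minAreaRect(q[:,:2].astype(np.float32)),np.median(q,0))
E
```

```text
6.5 [604.83745414 -78.97406868 201.27739   ] [-2.21543672e+00 -2.22712850e+00  1.71095544e-04] 84.88035119295267
((605.5520629882812, -78.334716796875), (11.783032417297363, 45.583251953125), 0.730674147605896) [605.5767913  -76.67200669  85.69696912]
((604.5010375976562, 27.38454818725586), (32.03255081176758, 41.6661262512207), 0.4665929973125458) [604.61487014  28.16336473 118.04864989]
```

The knob is back at rest, with the bar yaw near 0. Going over the tall pack at (604.7,30).

Emit:
step_arm(rows=[{"tx":2.2,"ty":0,"tz":0,"rx":0,"ry":0,"rz":0,"fingers":8.5},{"tx":2.2,"ty":0,"tz":0,"rx":0,"ry":0,"rz":0,"fingers":8.5},{"tx":2.2,"ty":0,"tz":0,"rx":0,"ry":0,"rz":0,"fingers":8.5},{"tx":2.2,"ty":0,"tz":0,"rx":0,"ry":0,"rz":0,"fingers":8.5},{"tx":2.1,"ty":0,"tz":0,"rx":0,"ry":0,"rz":0,"fingers":8.5},{"tx":0,"ty":0,"tz":2.2,"rx":0,"ry":0,"rz":0,"fingers":8.5},{"tx":0,"ty":0,"tz":2.2,"rx":0,"ry":0,"rz":0,"fingers":8.5},{"tx":0,"ty":0,"tz":2.2,"rx":0,"ry":0,"rz":0,"fingers":8.5},{"tx":0,"ty":0,"tz":0,"rx":0,"ry":0,"rz":0,"fingers":8.5},{"tx":0,"ty":0,"tz":0,"rx":0,"ry":0,"rz":0,"fingers":8.5}])

```text
t: 7.8
tcp_pos: [605.7, 30.4, 136.1]
tcp_rot: [2.22, 2.221, 0.001]
ft_force: [0.6, 1.2, 0.5]
opening: 85.2
finger_force: 0.0
```

```bash
python3 - <<'E'
from h import *
im,d,c,s=shot('wrist');print(s['t'],s['tcp_pos'],s['tcp_rot'],s['opening'])
P=cloud(d,c,pose(c,s));Q=P[d>0]
for a,b,x,y in [(114,122,605,29),(75,108,605,29)]:
  q=Q[(Q[:,2]>a)&(Q[:,2]<b)&(abs(Q[:,0]-x)<36)&(abs(Q[:,1]-y)<36)]
  if len(q)>20: print(cv2.minAreaRect(q[:,:2].astype(np.float32)),np.median(q,0),q.min(0),q.max(0))
im,d,c,s=shot('side');cv2.imwrite('pics/s3.png',cv2.resize(im[120:330,220:420],None,fx=2.8,fy=2.8))
E
```

```text
7.8 [605.67214781  30.38462861 136.1332221 ] [2.22044341e+00 2.22091148e+00 1.44241141e-03] 85.16337985321886
((604.4197998046875, 31.517620086669922), (32.03931427001953, 50.09499740600586), 0.6048930883407593) [604.63576875  34.24324963 117.96544989] [588.27674595   6.58932401 114.03206413] [620.50819803  56.63791162 120.26228344]
((604.40673828125, 39.291282653808594), (59.273292541503906, 35.957069396972656), 0.5564979910850525) [604.60705576  40.21291457 100.24701665] [574.77346421  21.06140253  75.00785739] [634.19078164  57.31432832 107.99436023]
```

View pics/s3.png

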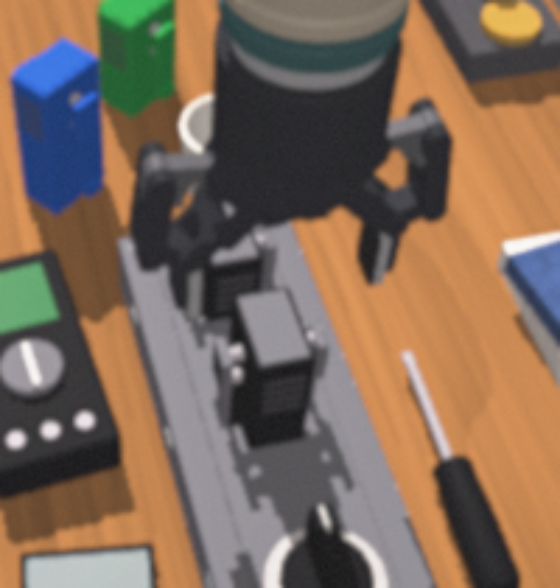

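The gripper straddles the tall pack at (275,330), with free pads about 59 mm across and the knob at rest. Going down 67 mm, then pinching.

Emit:
step_arm(rows=[{"tx":0,"ty":-0.1,"tz":1.5,"rx":0,"ry":0,"rz":0,"fingers":8.5},{"tx":0,"ty":0,"tz":1.5,"rx":0,"ry":0,"rz":0,"fingers":8.5},{"tx":0,"ty":0,"tz":1.5,"rx":0,"ry":0,"rz":0,"fingers":8.5},{"tx":0,"ty":0,"tz":1.2,"rx":0,"ry":0,"rz":0,"fingers":8.5},{"tx":0,"ty":0,"tz":1.0,"rx":0,"ry":0,"rz":0,"fingers":8.5},{"tx":0,"ty":0,"tz":0,"rx":0,"ry":0,"rz":0,"fingers":7},{"tx":0,"ty":0,"tz":0,"rx":0,"ry":0,"rz":0,"fingers":6},{"tx":0,"ty":0,"tz":0,"rx":0,"ry":0,"rz":0,"fingers":6},{"tx":0,"ty":0,"tz":0,"rx":0,"ry":0,"rz":0,"fingers":6},{"tx":0,"ty":0,"tz":0,"rx":0,"ry":0,"rz":0,"fingers":6}])

```text
t: 9.15
tcp_pos: [604.1, 30.0, 68.6]
tcp_rot: [2.221, 2.221, 0.001]
ft_force: [0.0, 0.0, 0.4]
opening: 59.8
finger_force: 0.0
```

Emit:
step_arm(rows=[{"tx":0,"ty":0,"tz":0,"rx":0,"ry":0,"rz":0,"fingers":5.4},{"tx":0,"ty":0,"tz":0,"rx":0,"ry":0,"rz":0,"fingers":5},{"tx":0,"ty":0,"tz":0,"rx":0,"ry":0,"rz":0,"fingers":4.6},{"tx":0,"ty":0,"tz":0,"rx":0,"ry":0,"rz":0,"fingers":4.2},{"tx":0,"ty":0,"tz":0,"rx":0,"ry":0,"rz":0,"fingers":4},{"tx":0,"ty":0,"tz":0,"rx":0,"ry":0,"rz":0,"fingers":4},{"tx":0,"ty":0,"tz":0,"rx":0,"ry":0,"rz":0,"fingers":4},{"tx":0,"ty":0,"tz":0,"rx":0,"ry":0,"rz":0,"fingers":4},{"tx":0,"ty":0,"tz":0,"rx":0,"ry":0,"rz":0,"fingers":4},{"tx":0,"ty":0,"tz":0,"rx":0,"ry":0,"rz":0,"fingers":4}], force=60)

```text
t: 10.4
tcp_pos: [604.5, 30.0, 70.7]
tcp_rot: [2.22, 2.221, 0.002]
ft_force: [-2.8, -0.1, 13.1]
opening: 41.2
finger_force: 45.1
```

```bash
python3 - <<'E'
from h import *
im,d,c,s=shot('side');print(s['opening'],s['finger_force'],s['ft_force'],s['moment'],s['tcp_pos'])
a=cv2.resize(im[160:290,240:400],None,fx=2.5,fy=2.5,interpolation=2)
im,d,c,s=shot('scene');b=cv2.resize(im[180:280,190:330],(400,325),interpolation=2)
cv2.imwrite('pics/s4.png',np.hstack([a,b]))
E
```

```text
41.231441695944916 45.102277994155884 [-2.83584216 -0.06264143 13.09910021] [0.01703513 0.6075545  0.0892503 ] [604.45766517  29.95580932  70.69596687]
```

View pics/s4.png

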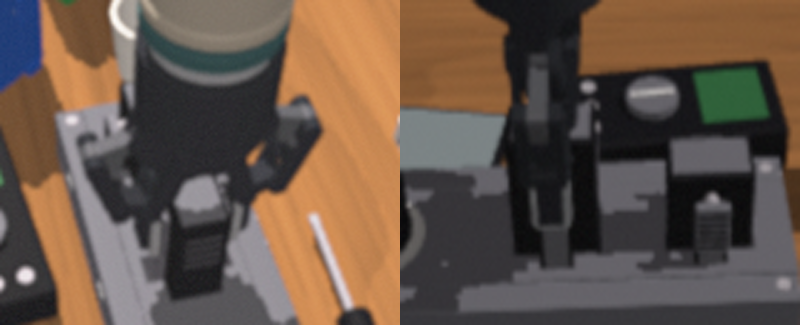

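The fingers sit squarely on both catches, and the short pack is untouched. The 41 mm reading is bias under grip load, since 45 N is far above the springs. Firming the grip, then starting the lift slowly.

Emit:
step_arm(rows=[{"tx":0,"ty":0,"tz":0,"rx":0,"ry":0,"rz":0,"fingers":3.5},{"tx":0,"ty":0,"tz":0,"rx":0,"ry":0,"rz":0,"fingers":3},{"tx":0,"ty":0,"tz":0,"rx":0,"ry":0,"rz":0,"fingers":3},{"tx":0,"ty":0,"tz":0,"rx":0,"ry":0,"rz":0,"fingers":3},{"tx":0,"ty":0,"tz":-0.3,"rx":0,"ry":0,"rz":0,"fingers":3},{"tx":0,"ty":0,"tz":-0.3,"rx":0,"ry":0,"rz":0,"fingers":3},{"tx":0,"ty":0,"tz":-0.3,"rx":0,"ry":0,"rz":0,"fingers":3},{"tx":0,"ty":0,"tz":-0.3,"rx":0,"ry":0,"rz":0,"fingers":3},{"tx":0,"ty":0,"tz":0,"rx":0,"ry":0,"rz":0,"fingers":3},{"tx":0,"ty":0,"tz":0,"rx":0,"ry":0,"rz":0,"fingers":3}], force=60)

```text
t: 11.75
tcp_pos: [604.0, 30.0, 80.2]
tcp_rot: [-2.221, -2.221, 0.0]
ft_force: [-0.1, -0.2, -2.9]
opening: 38.6
finger_force: 60.6
```

```bash
python3 - <<'E'
from h import *
im,d,c,s=shot('wrist');print(s['t'],s['tcp_pos'],s['opening'],s['finger_force'],s['ft_force'])
P=cloud(d,c,pose(c,s));Q=P[d>0]
q=Q[(Q[:,2]>110)&(Q[:,2]<150)&(abs(Q[:,0]-605)<14)&(abs(Q[:,1]-35)<15)]
print(len(q),np.percentile(q[:,2],[5,25,50,75,95]))
E
```

```text
11.75 [603.96590031  29.98314806  80.2009629 ] 38.63755232439347 60.55338263511658 [-0.11126804 -0.15397007 -2.94332229]
7084 [125.92790365 126.53403527 126.89832648 127.26099017 127.77718286]
```

The pack has risen 9 mm with the tool and its weight is on the wrist, so it is unlatched. Lifting on.

Emit:
step_arm(rows=[{"tx":0,"ty":0,"tz":-1.0,"rx":0,"ry":0,"rz":0,"fingers":3},{"tx":0,"ty":0,"tz":-1.4,"rx":0,"ry":0,"rz":0,"fingers":3},{"tx":0,"ty":0,"tz":-1.6,"rx":0,"ry":0,"rz":0,"fingers":3},{"tx":0,"ty":0,"tz":-1.8,"rx":0,"ry":0,"rz":0,"fingers":3},{"tx":0,"ty":0,"tz":-1.8,"rx":0,"ry":0,"rz":0,"fingers":3},{"tx":0,"ty":0,"tz":-1.8,"rx":0,"ry":0,"rz":0,"fingers":3},{"tx":0,"ty":0,"tz":-1.6,"rx":0,"ry":0,"rz":0,"fingers":3},{"tx":0,"ty":0,"tz":-1.2,"rx":0,"ry":0,"rz":0,"fingers":3},{"tx":0,"ty":0,"tz":-0.6,"rx":0,"ry":0,"rz":0,"fingers":3},{"tx":0,"ty":0,"tz":0,"rx":0,"ry":0,"rz":0,"fingers":3}])

```text
t: 13.05
tcp_pos: [604.1, 30.0, 208.5]
tcp_rot: [2.221, 2.221, 0.0]
ft_force: [0.4, -0.4, -2.5]
opening: 38.7
finger_force: 60.9
```

Emit:
step_arm(rows=[{"tx":0,"ty":0,"tz":0,"rx":0,"ry":0,"rz":0,"fingers":3},{"tx":0,"ty":0,"tz":0,"rx":0,"ry":0,"rz":0,"fingers":3},{"tx":0,"ty":0,"tz":0,"rx":0,"ry":0,"rz":0,"fingers":3},{"tx":0,"ty":0,"tz":0,"rx":0,"ry":0,"rz":0,"fingers":3},{"tx":0,"ty":0,"tz":0,"rx":0,"ry":0,"rz":0,"fingers":3},{"tx":0,"ty":0,"tz":0,"rx":0,"ry":0,"rz":0,"fingers":3},{"tx":0,"ty":0,"tz":0,"rx":0,"ry":0,"rz":0,"fingers":3},{"tx":0,"ty":0,"tz":0,"rx":0,"ry":0,"rz":0,"fingers":3},{"tx":0,"ty":0,"tz":0,"rx":0,"ry":0,"rz":0,"fingers":3},{"tx":0,"ty":0,"tz":0,"rx":0,"ry":0,"rz":0,"fingers":3}])

```text
t: 14.3
tcp_pos: [604.0, 30.0, 208.4]
tcp_rot: [2.221, 2.221, 0.0]
ft_force: [-0.1, 0.6, -2.5]
opening: 39.0
finger_force: 60.9
```

```bash
python3 - <<'E'
from h import *
im,d,c,s=shot('wrist');print(s['t'],s['tcp_pos'],s['opening'],s['finger_force'],s['ft_force'])
P=cloud(d,c,pose(c,s));Q=P[d>0]
q=Q[(Q[:,2]>210)&(Q[:,2]<280)&(abs(Q[:,0]-605)<14)&(abs(Q[:,1]-35)<15)]
print(len(q),np.percentile(q[:,2],[5,25,50,75,95]))
im,d,c,s=shot('scene');cv2.imwrite('pics/f.png',im[60:320,100:400])
E
```

```text
14.3 [604.03832914  29.98005908 208.35323431] 38.995469326537204 60.86537718772888 [-0.14995085  0.64157326 -2.51631717]
7061 [254.11693898 254.67804688 255.0420957  255.40538404 255.91916683]
```

View pics/f.png

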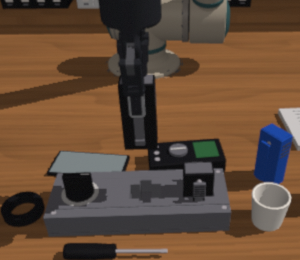

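The pack is held upright at (138,110) with its top at 255 mm, so its underside is at 145 mm. The short pack is seated at (198,180) and the knob is at rest at (77,185).

```bash
python3 -c "
from plant import robot
print(robot.close_job())"
```

```text
the job is handed in; nothing more can be done
None
```

I twisted the knob to about its stop and it sprang back; the tall pack is held still and upright by its pinched catches, underside about 100 mm above the dock, with the short pack still seated, and the job is handed in (no verdict was shown).

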